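Turn the chart-book leaf and swing its keeper across

TASK

Turn to the next chart at the radio desk: with the fingertips, push the half-raised leaf of the open chart book up and over its spine and press it flat on the left-hand pages. Then push the small steel keeper at the left margin round until it points straight across the leaf towards the spine. Only push: pinch, lift or carry nothing, and leave the book itself and everything else on the table where they are.

Things in the scene. Friction and masses are not known exactly. Their poses are not given: they have to be found in the camera images.
- book: Open ring binder of charts, 180 mm along its spine. Origin on the table under mid-spine; x along the spine (away from the robot within 28 degrees), y to the left, z up. Black covers 8 mm thick reach y = -130 to +170 mm; on each a white page block, top at z = 16, |y| 14 to 126, |x| to 75 mm. Rings rise to z = 34 mm. Loose, about 2 kg; stays put under pushes below 10 N.
- spine_mid (a point): Middle of the spine, on the leaf's hinge axis, 20 mm above the table; same axes as the book.
- leaf (a joint): Angle of the stiff white leaf about the spine: 0 = flat on the right-hand pages (book -y), 1.57 = upright, 3.14 = flat on the left-hand pages (stop). Starts ajar over the right side, 0.5 to 0.95. The hinge is stiff (about 0.15 N m, a few N at the free edge): the leaf stays wherever it is left and does not fall.
- leaf_edge (a point): Middle of the leaf's free edge, half-way through its thickness, 125 mm from the hinge axis. The leaf is a rigid white board 150 mm along the spine, 6 mm thick. Lying flat, its upper face is 23 mm above the table.
- leaf_top: The leaf's face that looks up when the leaf lies on the right; origin on the hinge axis.
- leaf_under: The leaf's other face, which looks down at the start and up once the leaf is turned; origin on the hinge axis.
- keeper (a joint): Angle of the keeper, a steel blade on a pivot post at the book's left margin: 0 = parallel to the spine, pointing to the robot (book -x), clear of the pages; grows anticlockwise seen from above; 1.57 = pointing straight at the spine across the turned leaf (stop at 1.62). Starts at -0.25 to 0.05. Stays where left (0.04 N m, about 1 N near the tip).
- keeper_pivot (a point): On the keeper's pivot axis, 36 mm above the table, half-way up the blade, at book x = +45, y = +146 mm; same axes as the book. The pivot post is 18 mm across, top 50 mm above the table.
- keeper_tip (a point): Free end of the blade, half-way up, 62 mm from the pivot axis. The blade is 10 mm thick and reaches from 26 to 46 mm above the table, so it passes 3 mm above the flat leaf.
- keeper_outer: The blade's side that looks away from the spine (book +y) at joint 0, the side to push; origin on the pivot axis.
- keeper_inner: The blade's opposite side; origin on the pivot axis.
- mouse: Bystander: black computer mouse, 98 x 56 x 32 mm; origin under its centre, on the table.
- marker: Bystander: blue and white felt marker lying flat, 138 x 16 mm; origin under its centre, on the table.
- paddle: Bystander: Morse paddle key: dark steel base 85 x 65 mm with a black block, 48 mm high; origin under its centre, on the table.
- morse_key: Bystander: straight Morse key: dark wood base 120 x 62 mm, brass lever and black knob, 52 mm high; origin under its centre, on the table.
- mug: Bystander: white mug, 78 mm across and 88 mm high; origin under its centre, on the table.
- kit: Bystander: small circuit kit under a clear cover, 85 x 60 x 44 mm; origin under its centre, on the table.
- stapler: Bystander: black and grey stapler, 125 x 32 x 47 mm; origin under its centre, on the table.

How it is judged (in metres and radians):
On the way, in this order (a step that is already met when the one before it is completed fails the run):
1. the leaf lies flat on the left-hand pages (value of joint leaf above 3.05 rad), for 0.2 s.
2. the keeper points across the leaf (value of joint leaf above 3.05 rad and value of joint keeper above 1.2 rad), for 0.2 s.
At the end, for the whole second after the job is handed in: The leaf lies flat on the left (joint above 3.05 rad, within 5 degrees), the keeper points across it towards the spine (joint above 1.2 rad, within about 20 degrees), both at rest, and the book lies on the table within 30 mm of where it was (all of step 2 and velocity of joint leaf between -0.05 and 0.05 rad/s and velocity of joint keeper between -0.05 and 0.05 rad/s and distance of book from where it was at the start of the episode below 0.03 m and height (world z) of book below 0.006 m); the robot touches nothing.
It fails at once if the leaf is pinched: both its faces are pressed at once by more than 4 N (contact force between the fingers and leaf_top above 4 N and contact force between the fingers and leaf_under above 4 N).
It fails at once if the keeper is pinched: both its sides are pressed at once by more than 4 N (contact force between the fingers and keeper_outer above 4 N and contact force between the fingers and keeper_inner above 4 N).
It fails at once if the book is lifted, tipped or pushed along by more than 30 mm (height (world z) of book above 0.012 m or angle between book's own z axis and vertical above 0.1 rad or distance of book from where it was at the start of the episode above 0.03 m).
It fails at once if another thing on the table is lifted or moved by more than 30 mm (distance of any of mouse, marker, paddle, morse_key, mug, kit, stapler from where it was at the start of the episode above 0.03 m).
It also fails if it takes over 48 s, if anything falls off the work surface, if the arm or the gripper's body presses on something with over 40 N, if the wrist force passes 120 N, or if a joint passes its speed limit or range.

ROBOT

A 6-joint arm with a two-finger parallel gripper is mounted at the origin on the work surface. World frame = base frame: x ahead of the robot, y to its left, z up, the work surface at z = 0. Lengths are in mm, angles in rad, forces in N, time in s.
With the tool pointing down it reaches from about 275 to 1000 mm from the base axis. Payload 8.4 kg.
Tool frame: the origin (TCP) lies midway between the tips of the shut fingers; the grasp point (between the pads) lies 19 mm behind it; z points along the fingers, x is the direction in which the jaws open and shut, and the axes are right-handed (so a half turn about z gives the same grasp; the last joint's range is limited). The gripper opens to 85 mm and grips with 20 to 120 N. Pads are 22 mm wide; open, the fingers measure 114 mm over their backs; the gripper's body (76 mm by 85 mm) begins 54 mm behind the grasp point. The pads swing forward as they close: fully open they stand 13 mm farther back than shut.
Start: joints at [-1.224, 0.353, 1.633, -0, 1.155, -0.002], TCP at [213.605, -587.368, 231.281] pointing down, gripper open.
Joint ranges: [-2.63, 2.63], [-0.92, 2.1], [0.06, 2.66], [-1.3, 4.44], [0, 2.69], [-3.02, 3.02]. Speed limits (rad/s): [2.22, 2.22, 2.79, 3.14, 3.14, 3.14].

INTERFACE

Orientations are given as [roll, pitch, yaw] about the fixed x, y, z axes, in that order (R = Rz(yaw) Ry(pitch) Rx(roll)).
In Python, from rig import sense, grab_frame, camera_model, job gives the robot as it stands.
- The arm moves only by the tool arm_command, never from a script. Its argument "plan" is a list of rows, each an object with "translation": the shift along the tool's x, y, z in cm, a list of three; "twist": the turn about the tool's z in rad; "gripper": the opening, from 0 (shut) to 1 (fully open). A call has exactly 5 rows; each row is the pose to reach, as a shift and turn from the pose measured when the call began, along the tool's axes at that moment; what a row does not reach only later rows make up. A row lasts 1/12 s, in which the tool goes at most 41.7 mm and 7.16 degrees, less where a joint would pass 70% of its speed; a pose out of reach is approached as far as the arm can. A call with a gripper value outside its range is refused whole. The fingers move at their own pace and stop on an object; "squeeze" is the grip in N (left out, the last holds). Time passes only in rows, so rows that repeat a pose let the fingers close, or fill a call up. It gives the time, the measured TCP pose, the force and the opening at its end, in the units of the state.
- sense(): the state, without advancing time (a new reading comes with each control period).
- grab_frame(name): name is "scene" or "top" or "wrist"; returns the picture (480x640x3 uint8, blue, green, red); there is no depth.
- camera_model(name): a dict with "fx", "fy", "cx", "cy" (pixels), "dist_coeffs" ([k1, k2, p1, p2, k3] as OpenCV has them; the pictures are not rectified), "pose" (4x4, takes a point from camera to world coordinates). Camera axes: x right, y down, z forward; pixel columns grow to the right and rows downward; lengths in mm; the calibration is good to about 2 mm. A picture is of the moment at which its call begins: read the wrist's pose just before it. camera_model takes no time and is no camera call; for the wrist camera it gives the pose at the moment of the call.
- job.sign_off(): hands the job in, once; it reports no verdict.
The state is a dict: "clock": time; "qpos": joint angles; "qvel": joint speeds; "joint_efforts": joint torques, N m; "eef_pos": TCP position; "tcp_rot": TCP orientation; "contact_force": force on the tool from outside, world axes, zero at the start; "wrist_torque": the same for the moment, N m; "opening": opening from 0.0 (shut) to 1.0 (fully open).
Only numpy, scipy, OpenCV 4.12 (cv2) and the standard library are available. Lean on these libraries where they do the work, as an engineer would, in place of code of your own. Each camera call takes 0.05 s, during which the arm holds its last target.

## Working session

There is one attempt and no reset: what is moved stays moved. The work goes in short steps, Python scripts to look and compute and a tool call to move; the robot and the scene stay as the last step left them, time stands still between calls to the robot, and variables do not carry over. Pictures are saved under pics/ and viewed, and the job is handed in when it is done.

Besides the shell and the picture viewer there is one more tool, called after "Call:" as name(argument=value, ...) on one line, values as JSON. arm_command: Moves the arm, as the interface text tells. Its arguments: {"type":"object","properties":{"plan":{"type":"array","items":{"type":"object","properties":{"translation":{"type":"array","items":{"type":"number"}},"twist":{"type":"number"},"gripper":{"type":"number"}}}},"squeeze":{"type":"number"}},"required":["plan"]}

```bash
mkdir -p pics; ls; python3 - <<'E'
from rig import sense, grab_frame, camera_model
import cv2
s=sense(); print(s)
for n in ("scene","top","wrist"):
    m=camera_model(n); print(n,m)
    cv2.imwrite(f"pics/{n}0.png",grab_frame(n))
E
```

```text
pics
{'clock': 0.0, 'qpos': array([-1.22438699e+00,  3.53651525e-01,  1.63410549e+00, -1.72391655e-06,
        1.15521134e+00, -2.41670222e-03]), 'qvel': array([-0.00047094,  0.00139577,  0.00056544,  0.00188301, -0.00017058,
       -0.00086863]), 'joint_efforts': array([-1.89687511e-03, -6.05255771e+01, -3.42065012e+01, -2.03396730e-04,
        9.62781633e-03, -5.79021162e-05]), 'eef_pos': array([ 213.45415635, -586.92719251,  230.57183195]), 'tcp_rot': array([-3.14159091e+00,  1.37569831e-03, -1.22196959e+00]), 'contact_force': array([ 0.64396804, -0.88021622,  0.72654692]), 'wrist_torque': array([ 0.00936153, -0.07309512,  0.02932904]), 'opening': 0.9986547300533228}
scene {'fx': 582.6054114578574, 'fy': 582.6054114578574, 'cx': 320.9439808644136, 'cy': 240.0693218259473, 'dist_coeffs': array([0.05808705, 0.        , 0.        , 0.        , 0.        ]), 'pose': array([[ 9.00489598e-02,  8.30367857e-01, -5.49891268e-01,
         1.30478548e+03],
       [ 9.95921487e-01, -7.19622719e-02,  5.44226433e-02,
        -4.70031508e+01],
       [ 5.61938877e-03, -5.52549231e-01, -8.3346131
[... 507 characters left out ...]
e-03, -3.23796811e-02, -9.99461389e-01,
         1.17387623e+03],
       [ 0.00000000e+00,  0.00000000e+00,  0.00000000e+00,
         1.00000000e+00]])}
wrist {'fx': 428.2834319146185, 'fy': 428.2834319146185, 'cx': 327.81538894789537, 'cy': 235.08083694798862, 'dist_coeffs': array([-0.05363631,  0.        ,  0.        ,  0.        ,  0.        ]), 'pose': array([[ 3.43105316e-01, -9.03182669e-01, -2.57953112e-01,
         2.79239172e+02],
       [-9.39296648e-01, -3.30130214e-01, -9.34657676e-02,
        -5.64581261e+02],
       [-7.41454527e-04,  2.74363095e-01, -9.61625885e-01,
         3.73859289e+02],
       [ 0.00000000e+00,  0.00000000e+00,  0.00000000e+00,
         1.00000000e+00]])}
```

View pics/top0.png

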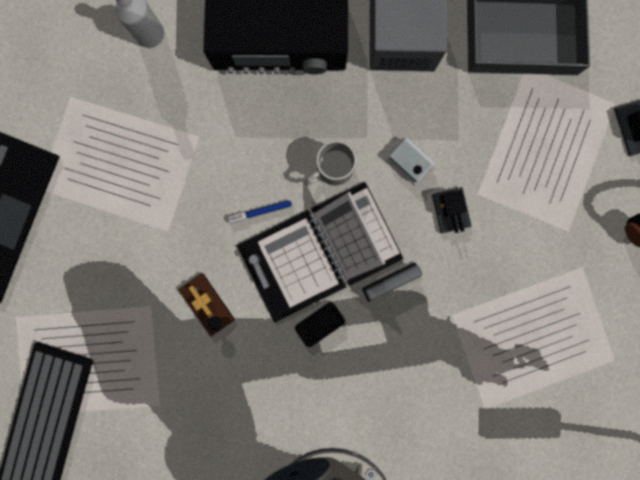

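View pics/scene0.png

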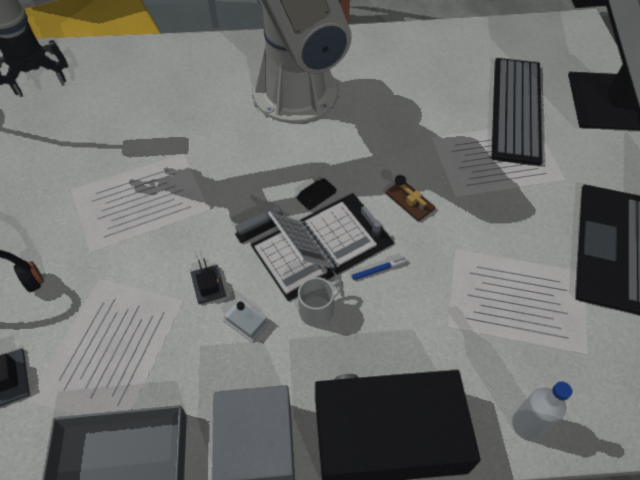

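The top view shows the open book centred near pixel (330,248), with its spine running from (345,285) to (312,212). The keeper is near (260,270) and the leaf stands over the right side. I'll enlarge both views to measure.

```bash
python3 - <<'E'
import cv2
a=cv2.imread("pics/top0.png")[170:340,220:440]; cv2.imwrite("pics/topc.png",cv2.convertScaleAbs(cv2.resize(a,(770,595),interpolation=cv2.INTER_CUBIC),alpha=1.3,beta=10))
a=cv2.imread("pics/scene0.png")[165:315,220:420]; cv2.imwrite("pics/scenec.png",cv2.convertScaleAbs(cv2.resize(a,(800,600),interpolation=cv2.INTER_CUBIC),alpha=1.3,beta=10))
E
```

```text
(no output)
```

View pics/topc.png

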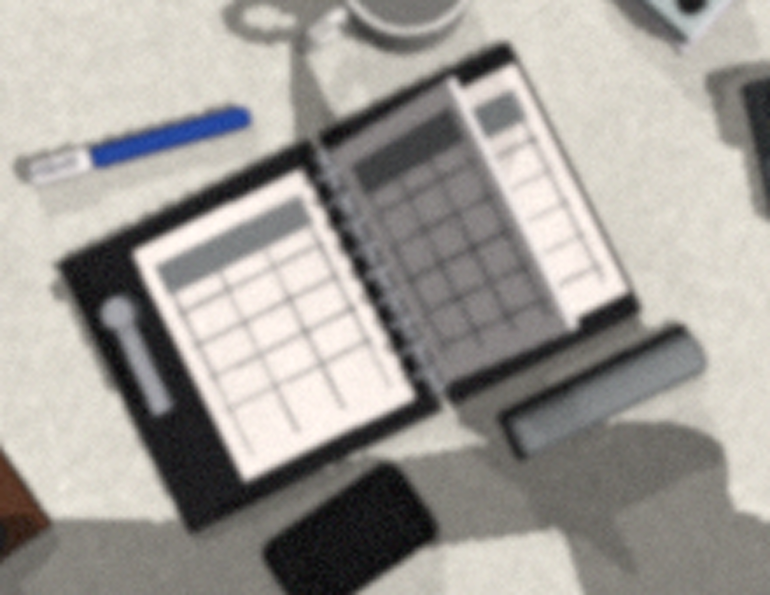

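View pics/scenec.png

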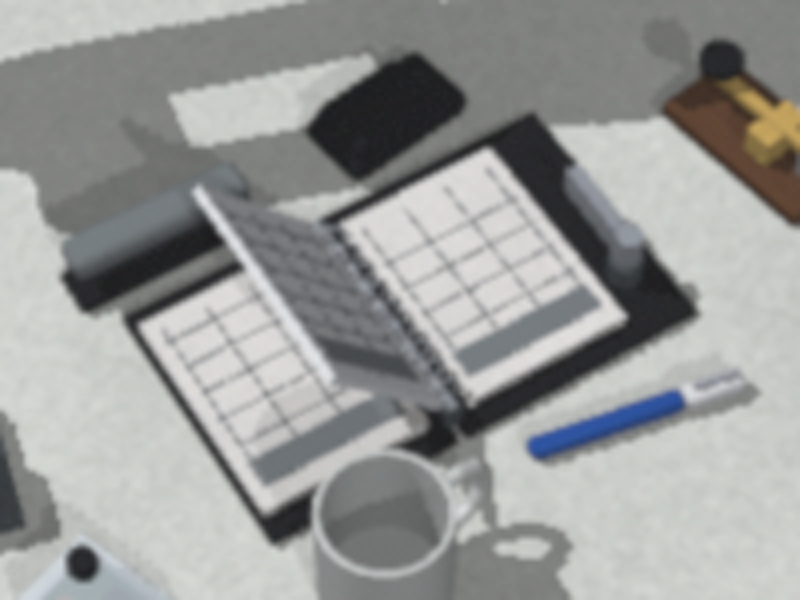

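View pics/wrist0.png

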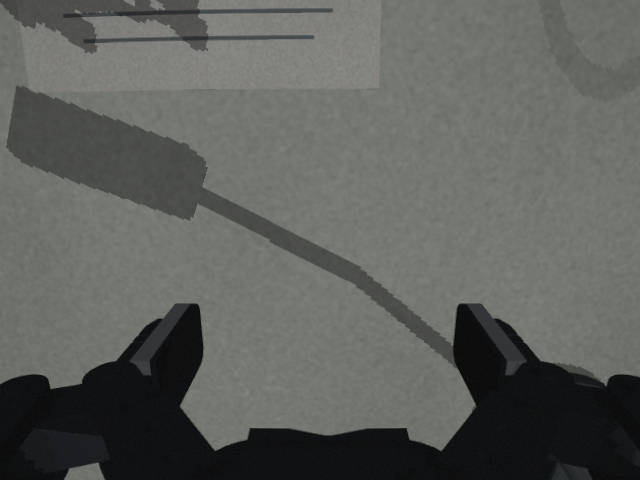

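```bash
cat > h.py <<'E'
import numpy as np, cv2
from scipy.optimize import least_squares
def ray(m,uv):
    K=np.array([[m['fx'],0,m['cx']],[0,m['fy'],m['cy']],[0,0,1]])
    p=cv2.undistortPoints(np.array([[uv]],float),K,m['dist_coeffs'])[0,0]
    P=m['pose']; d=P[:3,:3]@np.array([p[0],p[1],1]); return P[:3,3],d/np.linalg.norm(d)
def plane(m,uv,z):
    o,d=ray(m,uv); return o+d*(z-o[2])/d[2]
def tri(m1,a,m2,b):
    o1,d1=ray(m1,a);o2,d2=ray(m2,b)
    A=np.stack([d1,-d2],1); t=np.linalg.lstsq(A,o2-o1,rcond=None)[0]
    p,q=o1+t[0]*d1,o2+t[1]*d2; return (p+q)/2,np.linalg.norm(p-q)
E
python3 - <<'E'
from h import *
from rig import camera_model
T=camera_model("top");S=camera_model("scene")
t=lambda u,v:(220+(u+.5)/3.5-.5,170+(v+.5)/3.5-.5)
s=lambda u,v:(220+(u+.5)/4-.5,165+(v+.5)/4-.5)
# mask left page block
for n,m,roi in (("top",T,(170,340,220,440)),("scene",S,(165,315,220,420))):
    im=cv2.imread(f"pics/{n}0.png"); g=cv2.cvtColor(im,cv2.COLOR_BGR2GRAY)
# manual corners, top and scene
book=[(75,126,16),(-75,126,16),(-75,14,16),(75,14,16),(90,170,8),(-90,170,8),(90,-130,8),(-90,-130,8)]
top=[t(133,252),t(243,480),t(414,400),t(303,172),t(60,262),t(190,530),t(510,43),t(637,303)]
bs=[(75,126,16),(-75,126,16),(75,14,16),(-90,170,8),(90,170,8),(90,-130,8)]
sc=[s(626,318),s(487,147),s(470,400),s(532,113),s(697,312),s(275,543)]
def fit(B,W):
    B=np.array(B)[:,:2];W=np.array(W)[:,:2]
    f=lambda p:(np.c_[np.cos(p[2])*B[:,0]-np.sin(p[2])*B[:,1]+p[0],np.sin(p[2])*B[:,0]+np.cos(p[2])*B[:,1]+p[1]]-W).ravel()
    r=least_squares(f,[W[:,0].mean(),W[:,1].mean(),.4]); return r.x,r.fun.reshape(-1,2).round(1).tolist()
W1=[plane(T,a,b[2]) for a,b in zip(top,book)];W2=[plane(S,a,b[2]) for a,b in zip(sc,bs)]
print(fit(book,W1));print(fit(bs,W2)); p,_=fit(book+bs,W1+W2);print(p)
np.save("book.npy",p)
c,sn=np.cos(p[2]),np.sin(p[2])
tob=lambda w:np.array([c*(w[0]-p[0])+sn*(w[1]-p[1]),-sn*(w[0]-p[0])+c*(w[1]-p[1]),w[2]]).round(1)
for n,a,b in (("edge near",t(577,328),s(197,187)),("edge far",t(452,80),s(333,385)),("kpivot top",t(118,311),s(628,237)),("ktip",t(160,411),s(574,172))):
    w,e=tri(T,a,S,b);print(n,w.round(1),e.round(1),tob(w))
for n,uv,z in (("kpivot",t(118,311),50),("ktip",t(160,409),46),("mug",t(410,5),88),("stapler a",t(520,440),47),("stapler b",t(695,350),47),("mouse",t(350,530),32),("mk",t(245,118),8),("mk2",t(25,168),8)):
    print(n,tob(plane(T,uv,z)))
E
```

```text
(array([5.44549233e+02, 1.27133205e+01, 4.67317183e-01]), [[0.4, 1.1], [-0.6, -0.4], [2.1, -0.8], [3.0, 0.5], [0.1, 3.0], [-3.4, 0.7], [2.9, 0.4], [-4.4, -4.6]])
(array([5.44804874e+02, 1.42492581e+01, 4.73770523e-01]), [[-0.6, 0.0], [1.3, 0.7], [1.5, -0.2], [-1.3, 0.3], [-1.6, 1.2], [0.7, -1.9]])
[5.44593593e+02 1.33862043e+01 4.70130404e-01]
edge near [513.2 -89.6 121.9] 3.3 [-74.6 -77.6 121.9]
edge far [646.  -22.4 113.5] 3.5 [ 74.2 -77.8 113.5]
kpivot top [519.8 162.9  50.8] 1.8 [ 45.6 144.5  50.8]
ktip [462.7 138.8  42.2] 1.1 [-16.2 148.9  42.2]
kpivot [ 45.2 143.9  50. ]
ktip [-15.5 147.5  46. ]
mug [123.  -79.5  88. ]
stapler a [-122.4  -28.5   47. ]
stapler b [-121.1 -140.9   47. ]
mouse [-126.6   81.7   32. ]
mk [116.4  30.6   8. ]
mk2 [148.  160.7   8. ]
```

The calibrated fit agrees across both views:

| Item | Measured | Check |
|---|---|---|
| Book | (545, 13), yaw 0.470 | |
| Leaf edge | Book y −78, z 117, so angle about 0.89 | Radius 125, as given |
| Keeper pivot | (45.5, 144.5) | Expected (45, 146) |
| Keeper angle | About −0.05 | |

Next I'll travel towards the right of the leaf while shutting the jaws and turning the tool so its x axis runs along the spine.

Call:
arm_command(plan=[{"translation": [-1.9, -3.3, 0], "twist": -0.12, "gripper": 0}, {"translation": [-3.8, -6.6, 0], "twist": -0.24, "gripper": 0}, {"translation": [-5.7, -9.9, 0], "twist": -0.36, "gripper": 0}, {"translation": [-7.6, -13.2, 0], "twist": -0.48, "gripper": 0}, {"translation": [-9.5, -16.5, 0], "twist": -0.6, "gripper": 0}])

```text
clock: 0.57
eef_pos: [336.7, -439.8, 230.6]
tcp_rot: [-3.141, 0.001, -0.617]
contact_force: [0.5, -0.6, 0.1]
opening: 0.3
```

```bash
cat > go.py <<'E'
import sys,numpy as np
from rig import sense
from scipy.spatial.transform import Rotation as R
s=sense(); bx,by,yaw=np.load("book.npy")
Rb=R.from_euler('z',yaw).as_matrix(); o=np.array([bx,by,0])
Rt=R.from_euler('xyz',s['tcp_rot']).as_matrix()
cur=Rb.T@(s['eef_pos']-o)
print("clock",round(s['clock'],2),"book-tcp",cur.round(1),"yaw-off",round(s['tcp_rot'][2]-yaw,3),"rp",s['tcp_rot'][:2].round(3),"F book",(Rb.T@s['contact_force']).round(1),"op",round(s['opening'],2))
for i in range(1,len(sys.argv),3):
    t=np.array(list(map(float,sys.argv[i:i+3])))
    print(t,"shift cm",(Rt.T@(Rb@t+o-s['eef_pos'])/10).round(2))
E
python3 go.py -15 -150 160
```

```text
clock 0.57 book-tcp [-390.6 -309.9  230.6] yaw-off -1.087 rp [-3.141e+00  1.000e-03] F book [ 0.2 -0.7  0.1] op 0.3
[ -15. -150.  160.] shift cm [  3.34 -40.68   7.09]
```

Call:
arm_command(plan=[{"translation": [0.3, -4.0, 0.4], "twist": -0.12, "gripper": 0}, {"translation": [0.7, -8.0, 0.8], "twist": -0.24, "gripper": 0}, {"translation": [1.0, -12.0, 1.2], "twist": -0.36, "gripper": 0}, {"translation": [1.3, -16.0, 1.6], "twist": -0.48, "gripper": 0}, {"translation": [1.6, -20.0, 2.0], "twist": -0.6, "gripper": 0}])

```text
clock: 0.98
eef_pos: [466.3, -284.1, 210.6]
tcp_rot: [-3.14, 0.001, -0.011]
contact_force: [0.9, -0.6, 0.3]
opening: -0.001
```

```bash
python3 go.py -15 -150 160
```

```text
clock 0.98 book-tcp [-204.6 -229.7  210.6] yaw-off -0.481 rp [-3.14e+00  1.00e-03] F book [ 0.5 -0.9  0.3] op -0.0
[ -15. -150.  160.] shift cm [ 13.13 -15.83   5.07]
```

Call:
arm_command(plan=[{"translation": [2.6, -3.1, 1.0], "twist": -0.12, "gripper": 0}, {"translation": [5.2, -6.2, 2.0], "twist": -0.24, "gripper": 0}, {"translation": [7.8, -9.3, 3.0], "twist": -0.36, "gripper": 0}, {"translation": [10.4, -12.4, 4.0], "twist": -0.46, "gripper": 0}, {"translation": [13.1, -15.8, 5.0], "twist": -0.48, "gripper": 0}])

```text
clock: 1.4
eef_pos: [596.9, -129.3, 161.1]
tcp_rot: [-3.14, 0.0, 0.475]
contact_force: [0.1, -0.5, 0.4]
opening: 0.002
```

```bash
python3 go.py -15 -150 85 -15 -110 85; python3 -c "
from rig import *
import cv2
cv2.imwrite('pics/w1.png',grab_frame('wrist'));cv2.imwrite('pics/s1.png',cv2.resize(grab_frame('scene')[120:340,180:460],(760,597)))"
```

```text
clock 1.4 book-tcp [ -18.  -150.9  161.1] yaw-off 0.005 rp [-3.14  0.  ] F book [-0.1 -0.5  0.4] op 0.0
[ -15. -150.   85.] shift cm [ 0.3  -0.08  7.61]
[ -15. -110.   85.] shift cm [ 0.32 -4.08  7.61]
```

View pics/w1.png

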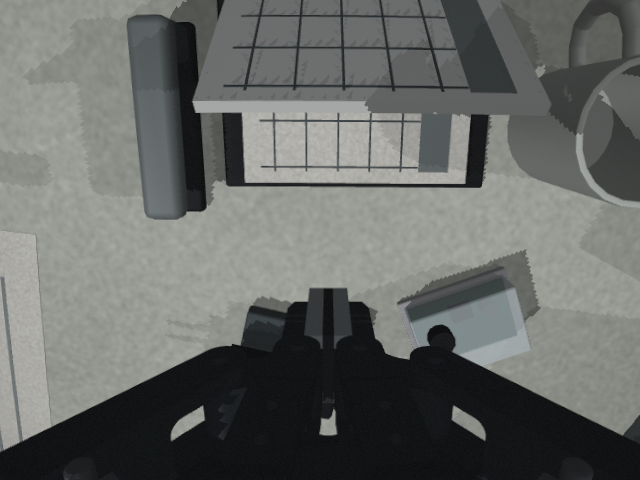

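View pics/s1.png

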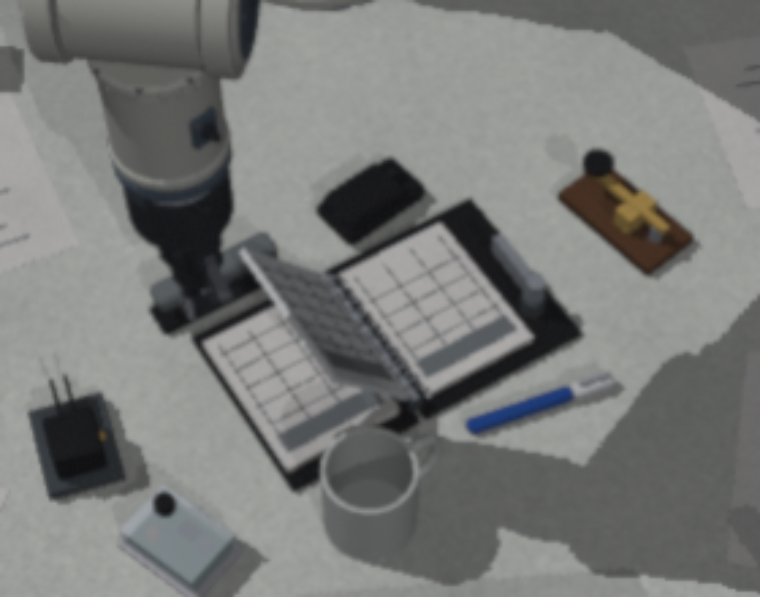

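The wrist view shows the shut fingers at about (328,290). The leaf's free edge lies ahead at row 105, with clear space between them. Next I'll lower the tip below the edge height.

Call:
arm_command(plan=[{"translation": [0.1, -0.1, 1.8], "twist": 0, "gripper": 0}, {"translation": [0.2, -0.1, 3.6], "twist": 0, "gripper": 0}, {"translation": [0.3, -0.1, 5.4], "twist": 0, "gripper": 0}, {"translation": [0.3, -0.1, 7.1], "twist": 0, "gripper": 0}, {"translation": [0.3, -0.1, 7.1], "twist": 0, "gripper": 0}])

```text
clock: 1.92
eef_pos: [597.9, -123.8, 85.7]
tcp_rot: [-3.135, 0.004, 0.474]
contact_force: [-1.2, -0.4, -0.2]
opening: 0.001
```

Call:
arm_command(plan=[{"translation": [0, -1.0, 0], "twist": 0, "gripper": 0}, {"translation": [0, -2.0, 0], "twist": 0, "gripper": 0}, {"translation": [0, -3.0, 0], "twist": 0, "gripper": 0}, {"translation": [0, -4.0, 0], "twist": 0, "gripper": 0}, {"translation": [0, -5.0, 0], "twist": 0, "gripper": 0}])

```text
clock: 2.33
eef_pos: [574.9, -78.2, 87.0]
tcp_rot: [-3.136, 0.003, 0.474]
contact_force: [0.1, -1.0, -0.1]
opening: -0.002
```

```bash
python3 go.py -15 -67 108 -15 -14 120
```

```text
clock 2.33 book-tcp [-14.4 -95.4  87. ] yaw-off 0.004 rp [-3.136e+00  3.000e-03] F book [-0.4 -0.9 -0.1] op -0.0
[-15. -67. 108.] shift cm [-0.05 -2.85 -2.09]
[-15. -14. 120.] shift cm [-0.03 -8.16 -3.26]
```

Call:
arm_command(plan=[{"translation": [0, -0.6, -0.4], "twist": 0, "gripper": 0}, {"translation": [0, -1.2, -0.9], "twist": 0, "gripper": 0}, {"translation": [0, -1.8, -1.4], "twist": 0, "gripper": 0}, {"translation": [0, -2.4, -1.8], "twist": 0, "gripper": 0}, {"translation": [0, -3.0, -2.1], "twist": 0, "gripper": 0}])

```text
clock: 2.75
eef_pos: [561.6, -51.3, 109.1]
tcp_rot: [-3.137, 0.002, 0.474]
contact_force: [0.6, -1.9, 0.2]
opening: -0.002
```

```bash
python3 go.py -15 -14 120; python3 -c "
from rig import *
import cv2
cv2.imwrite('pics/w2.png',grab_frame('wrist'));cv2.imwrite('pics/s2.png',cv2.resize(grab_frame('scene')[120:340,180:460],(760,597)))"
```

```text
clock 2.75 book-tcp [-14.1 -65.3 109.1] yaw-off 0.004 rp [-3.137e+00  2.000e-03] F book [-0.3 -2.   0.2] op -0.0
[-15. -14. 120.] shift cm [-0.07 -5.14 -1.06]
```

View pics/s2.png

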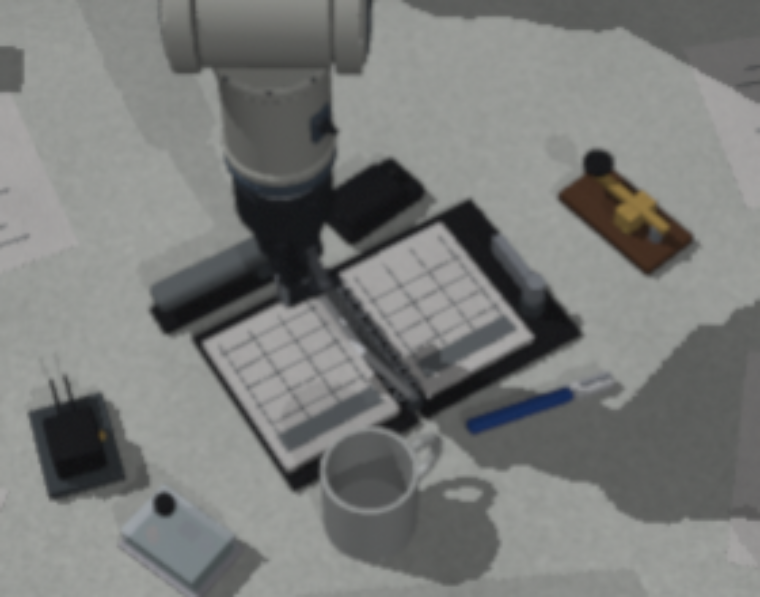

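View pics/w2.png

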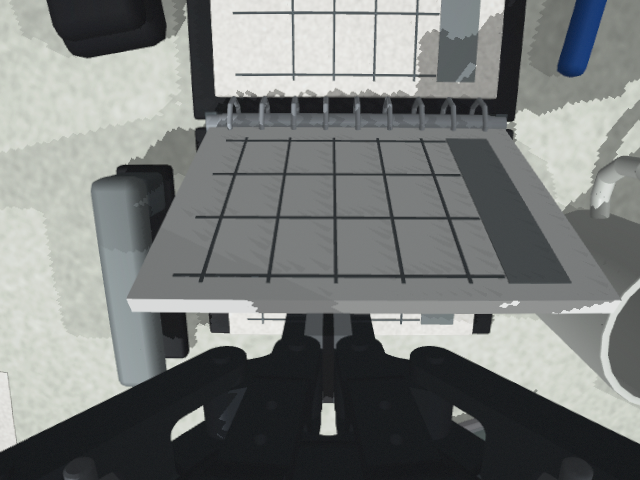

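The leaf is rising against the fingers: its edge is at rows 300–310 in the wrist view, and the push is about 2 N. I'll continue up to the upright position.

Call:
arm_command(plan=[{"translation": [0, -1.0, -0.4], "twist": 0, "gripper": 0}, {"translation": [0, -2.0, -0.7], "twist": 0, "gripper": 0}, {"translation": [0, -3.0, -0.9], "twist": 0, "gripper": 0}, {"translation": [0, -4.0, -1.0], "twist": 0, "gripper": 0}, {"translation": [0, -5.1, -1.1], "twist": 0, "gripper": 0}])

```text
clock: 3.27
eef_pos: [537.7, -4.6, 120.5]
tcp_rot: [-3.136, 0.002, 0.475]
contact_force: [2.2, -0.8, -0.4]
opening: 0.0
```

Call:
arm_command(plan=[{"translation": [0, -0.8, 0.0], "twist": 0, "gripper": 0}, {"translation": [0, -1.6, 0.1], "twist": 0, "gripper": 0}, {"translation": [0, -2.4, 0.2], "twist": 0, "gripper": 0}, {"translation": [0, -3.2, 0.4], "twist": 0, "gripper": 0}, {"translation": [0, -4.0, 0.7], "twist": 0, "gripper": 0}])

```text
clock: 3.68
eef_pos: [519.1, 31.7, 113.5]
tcp_rot: [-3.136, 0.002, 0.475]
contact_force: [0.4, -0.8, 0.7]
opening: -0.001
```

```bash
python3 go.py -15 58 93 -15 82 57 -15 89 22; python3 -c "
from rig import *
import cv2
cv2.imwrite('pics/w3.png',grab_frame('wrist'));cv2.imwrite('pics/s3.png',cv2.resize(grab_frame('scene')[120:340,180:460],(760,597)))"
```

```text
clock 3.68 book-tcp [-14.5  27.9 113.5] yaw-off 0.005 rp [-3.136e+00  2.000e-03] F book [ 0.  -0.9  0.7] op -0.0
[-15.  58.  93.] shift cm [-0.03 -3.    2.07]
[-15.  82.  57.] shift cm [-0.02 -5.38  5.68]
[-15.  89.  22.] shift cm [-0.01 -6.07  9.19]
```

View pics/s3.png

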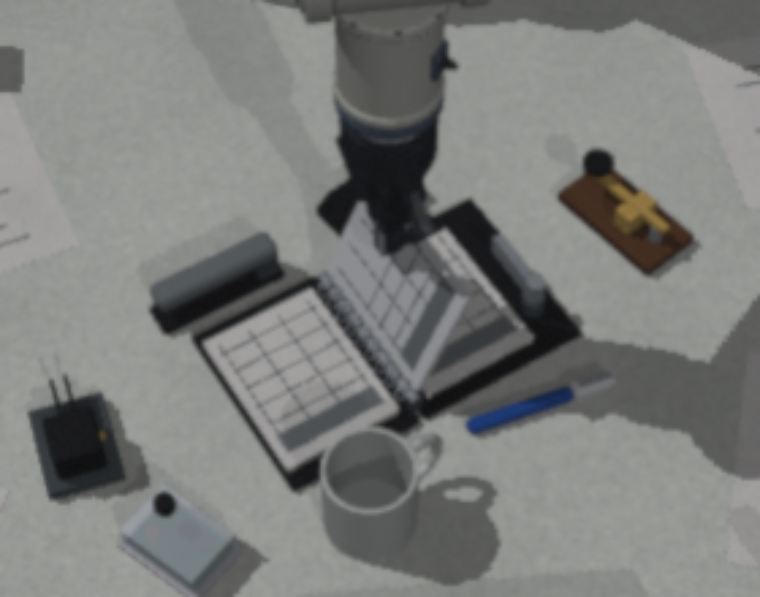

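View pics/w3.png

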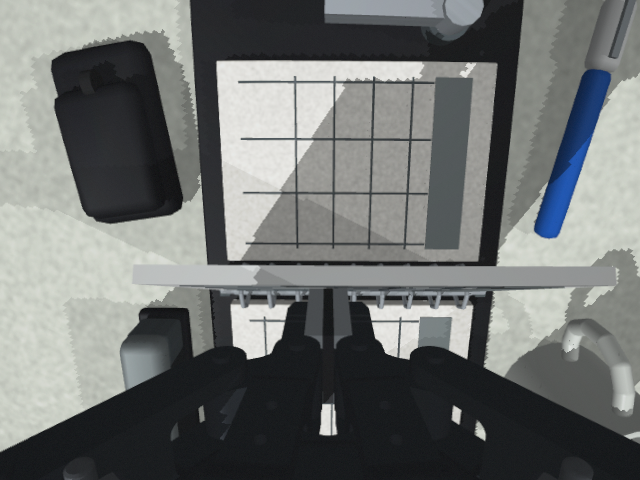

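The leaf is now past upright: in the wrist view its edge is at row 275 with the fingers behind it. I'll follow it over and down.

Call:
arm_command(plan=[{"translation": [0, -0.9, 0.5], "twist": 0, "gripper": 0}, {"translation": [0, -1.8, 1.0], "twist": 0, "gripper": 0}, {"translation": [0, -2.6, 1.7], "twist": 0, "gripper": 0}, {"translation": [0, -3.3, 2.4], "twist": 0, "gripper": 0}, {"translation": [0, -3.9, 3.2], "twist": 0, "gripper": 0}])

```text
clock: 4.2
eef_pos: [499.7, 67.7, 80.5]
tcp_rot: [-3.135, 0.003, 0.476]
contact_force: [-0.6, 0.1, 0.9]
opening: 0.001
```

Call:
arm_command(plan=[{"translation": [0, -0.4, 0.8], "twist": 0, "gripper": 0}, {"translation": [0, -0.8, 1.6], "twist": 0, "gripper": 0}, {"translation": [0, -1.2, 2.3], "twist": 0, "gripper": 0}, {"translation": [0, -1.5, 3.0], "twist": 0, "gripper": 0}, {"translation": [0, -1.7, 3.6], "twist": 0, "gripper": 0}])

```text
clock: 4.62
eef_pos: [491.4, 83.1, 43.7]
tcp_rot: [-3.135, 0.004, 0.476]
contact_force: [0.2, -1.1, 0.3]
opening: -0.001
```

```bash
python3 go.py -15 88 30 -15 89 22; python3 -c "
from rig import *
import cv2
cv2.imwrite('pics/w4.png',grab_frame('wrist'))"
```

```text
clock 4.62 book-tcp [-15.9  86.3  43.7] yaw-off 0.006 rp [-3.135  0.004] F book [-0.3 -1.   0.3] op -0.0
[-15.  88.  30.] shift cm [ 0.09 -0.16  1.37]
[-15.  89.  22.] shift cm [ 0.1  -0.26  2.17]
```

View pics/w4.png

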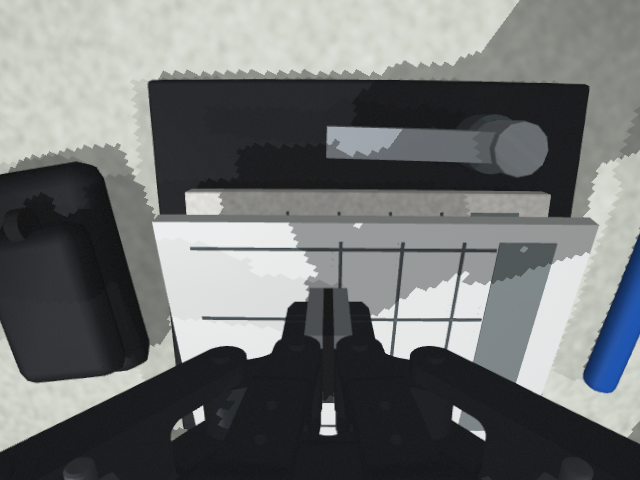

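The leaf is nearly down, with its edge at row 218, clear of the keeper blade at rows 127–160. Now I'll press it flat.

Call:
arm_command(plan=[{"translation": [0.1, -0.1, 0.6], "twist": 0, "gripper": 0}, {"translation": [0.1, -0.1, 1.1], "twist": 0, "gripper": 0}, {"translation": [0.1, -0.1, 1.6], "twist": 0, "gripper": 0}, {"translation": [0.1, -0.1, 2.0], "twist": 0, "gripper": 0}, {"translation": [0.1, -0.1, 2.2], "twist": 0, "gripper": 0}])

```text
clock: 5.08
eef_pos: [491.3, 84.7, 22.1]
tcp_rot: [-3.134, 0.005, 0.475]
contact_force: [-12.7, 0.5, 57.6]
opening: 0.001
```

```bash
python3 go.py
```

```text
clock 5.08 book-tcp [-15.2  87.7  22.1] yaw-off 0.005 rp [-3.134  0.005] F book [-11.1   6.2  57.6] op 0.0
```

Contact force is 57 N, so the leaf is hard flat at z = 22. I'll back off upwards at once.

Call:
arm_command(plan=[{"translation": [0, 0, -0.3], "twist": 0, "gripper": 0}, {"translation": [0, 0, -1.5], "twist": 0, "gripper": 0}, {"translation": [0, 0, -3.5], "twist": 0, "gripper": 0}, {"translation": [0, 0, -6.0], "twist": 0, "gripper": 0}, {"translation": [0, 0, -8.0], "twist": 0, "gripper": 0}])

```text
clock: 5.5
eef_pos: [492.0, 84.2, 103.1]
tcp_rot: [-3.134, 0.005, 0.475]
contact_force: [0.1, -0.0, 0.2]
opening: -0.002
```

```bash
python3 go.py 0 190 102 0 182 33; python3 - <<'E'
from rig import *
import cv2
from h import *
p=np.load("book.npy");T=camera_model("top")
c,sn=np.cos(p[2]),np.sin(p[2])
tob=lambda w:np.array([c*(w[0]-p[0])+sn*(w[1]-p[1]),-sn*(w[0]-p[0])+c*(w[1]-p[1]),w[2]]).round(1)
for uv in ((203,273),(234,321),(213,333),(180,287)): print("mkey",tob(plane(T,uv,20)))
cv2.imwrite('pics/w5.png',grab_frame('wrist'));cv2.imwrite('pics/s5.png',cv2.resize(grab_frame('scene')[120:340,180:460],(760,597)))
E
```

```text
clock 5.5 book-tcp [-14.8  86.9 103.1] yaw-off 0.005 rp [-3.134  0.005] F book [ 0.  -0.   0.2] op -0.0
[  0. 190. 102.] shift cm [  1.54 -10.3    0.18]
[  0. 182.  33.] shift cm [ 1.57 -9.45  7.08]
mkey [ 66.1 253.2  20. ]
mkey [-50.2 239.3  20. ]
mkey [-53.1 289.   20. ]
mkey [ 61.4 308.6  20. ]
```

View pics/s5.png

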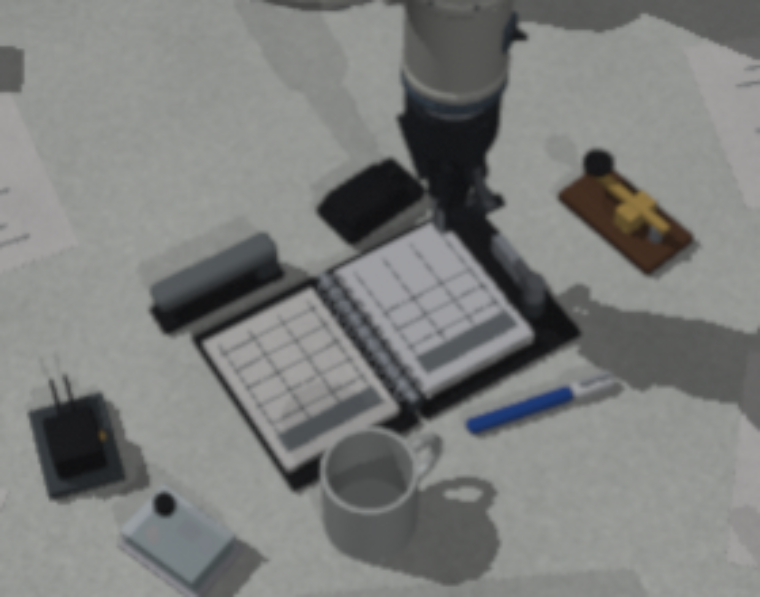

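View pics/w5.png

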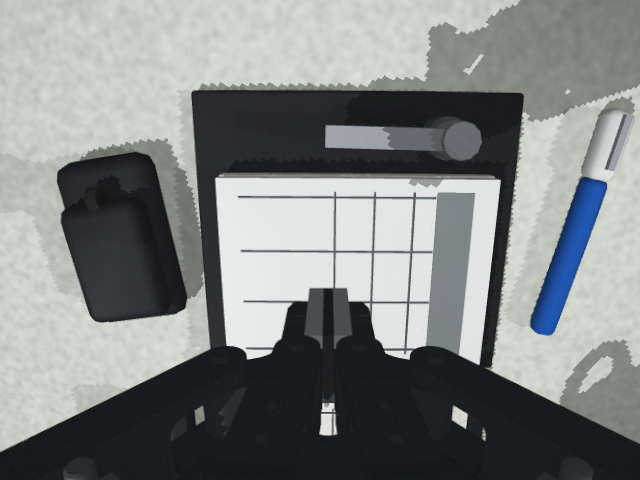

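The leaf lies flat with its edge at row 175. The keeper still points along the spine: tip at (325,137), pivot at (460,139). The Morse key starts at book y ≥ 239, so there is room on the outer side. I'll move there at height, then lower.

Call:
arm_command(plan=[{"translation": [0.4, -2.6, 0], "twist": 0, "gripper": 0}, {"translation": [0.8, -5.2, 0], "twist": 0, "gripper": 0}, {"translation": [1.2, -7.8, 0], "twist": 0, "gripper": 0}, {"translation": [1.5, -10.0, 0], "twist": 0, "gripper": 0}, {"translation": [1.5, -10.0, 0], "twist": 0, "gripper": 0}])

```text
clock: 6.02
eef_pos: [460.3, 182.7, 104.5]
tcp_rot: [-3.135, 0.001, 0.477]
contact_force: [-0.4, 0.5, 0.4]
opening: 0.002
```

Call:
arm_command(plan=[{"translation": [0, 0, 1.5], "twist": 0, "gripper": 0}, {"translation": [0, 0, 3.2], "twist": 0, "gripper": 0}, {"translation": [0, 0, 4.9], "twist": 0, "gripper": 0}, {"translation": [0, 0, 6.3], "twist": 0, "gripper": 0}, {"translation": [0, 0, 7.0], "twist": 0, "gripper": 0}])

```text
clock: 6.43
eef_pos: [459.0, 182.1, 32.3]
tcp_rot: [-3.135, 0.004, 0.477]
contact_force: [-0.5, 0.3, -0.7]
opening: -0.001
```

```bash
python3 - <<'E'
import numpy as np
for r in (42,):
  for th in (0,.3,.6,.9,1.2,1.4,1.55):
    # blade dir at th, outer normal at th
    d=np.array([-np.cos(th),-np.sin(th)]); n=np.array([-np.sin(th),np.cos(th)])
    c=np.array([45,145.5])+r*d+5*n
    # finger rectangle half (14.5,11): centre distance along n
    h=14.5*abs(n[0])+11*abs(n[1])
    print(th,(c+h*n).round(0))
E
python3 go.py 0 162 33; python3 -c "
from rig import *
import cv2
cv2.imwrite('pics/w6.png',grab_frame('wrist'));cv2.imwrite('pics/s6.png',cv2.resize(grab_frame('scene')[120:340,180:460],(760,597)))"
```

```text
0 [  3. 162.]
0.3 [ -1. 152.]
0.6 [ -2. 140.]
0.9 [  1. 127.]
1.2 [  9. 115.]
1.4 [ 17. 108.]
1.55 [ 24. 104.]
clock 6.43 book-tcp [1.000e-01 1.892e+02 3.230e+01] yaw-off 0.007 rp [-3.135  0.004] F book [-0.3  0.5 -0.7] op -0.0
[  0. 162.  33.] shift cm [-0.03  2.72 -0.09]
```

View pics/s6.png

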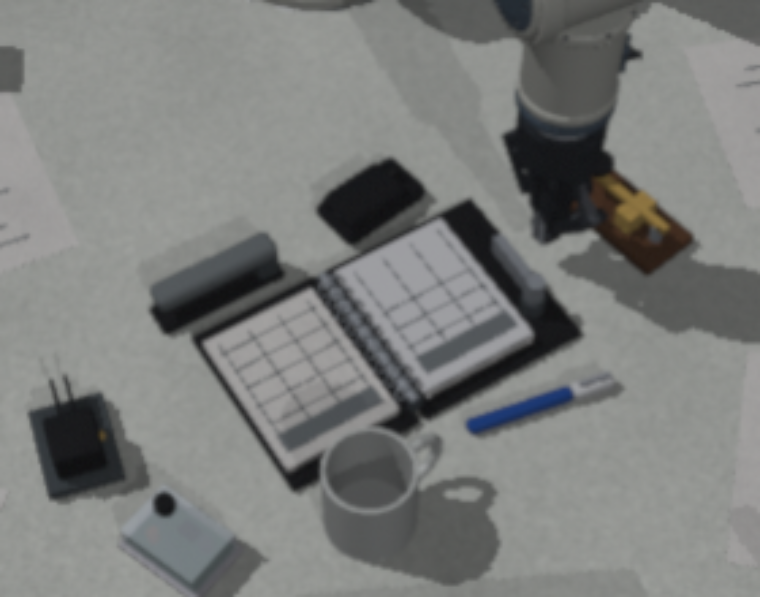

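View pics/w6.png

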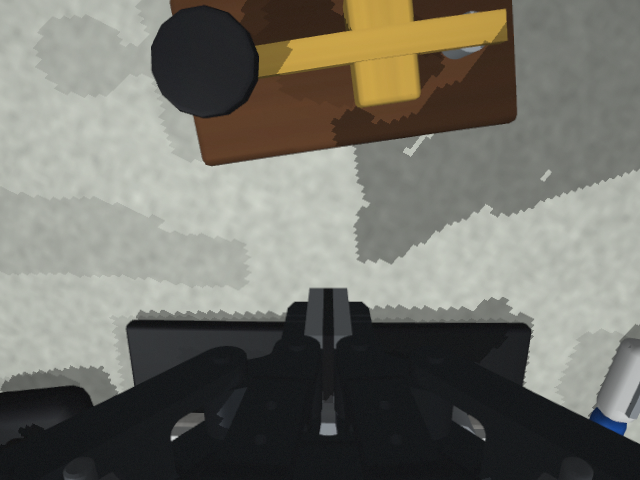

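The tip is at keeper height, clear on the outer side, about 50 mm from the Morse key (its base front is at row 165). I'll push towards the spine slowly.

Call:
arm_command(plan=[{"translation": [0, 1.2, -0.1], "twist": 0, "gripper": 0}, {"translation": [0, 2.4, -0.1], "twist": 0, "gripper": 0}, {"translation": [0, 3.2, -0.1], "twist": 0, "gripper": 0}, {"translation": [-0.1, 4.0, -0.1], "twist": 0, "gripper": 0}, {"translation": [-0.2, 4.8, -0.1], "twist": 0, "gripper": 0}])

```text
clock: 6.95
eef_pos: [480.3, 137.7, 34.2]
tcp_rot: [-3.135, 0.002, 0.476]
contact_force: [-0.5, 1.2, 0.4]
opening: -0.002
```

```bash
python3 go.py 1 127 33; python3 -c "
from rig import *
import cv2
cv2.imwrite('pics/w7.png',grab_frame('wrist'));cv2.imwrite('pics/s7.png',cv2.resize(grab_frame('scene')[120:340,180:460],(760,597)))
cv2.imwrite('pics/t7.png',cv2.resize(grab_frame('top')[170:340,220:440],(770,595)))"
```

```text
clock 6.95 book-tcp [ -1.  140.   34.2] yaw-off 0.006 rp [-3.135e+00  2.000e-03] F book [0.1 1.3 0.4] op -0.0
[  1. 127.  33.] shift cm [0.19 1.3  0.11]
```

View pics/s7.png

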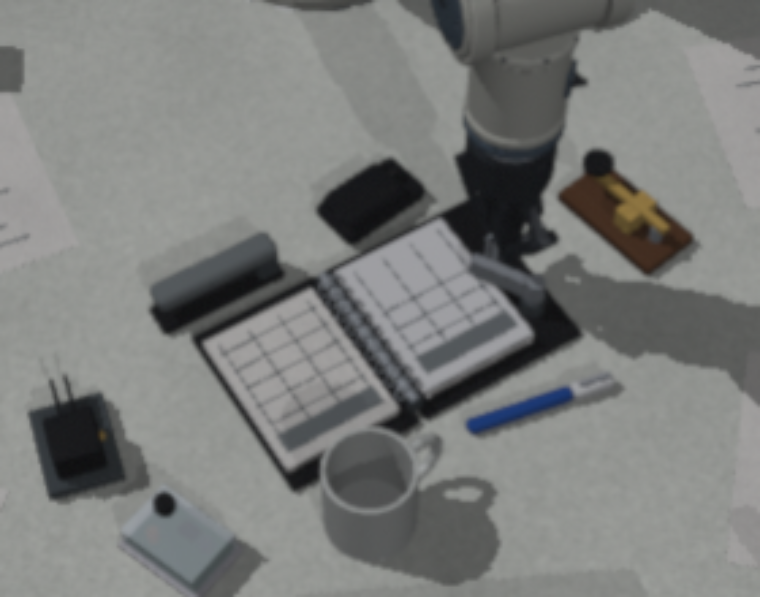

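View pics/w7.png

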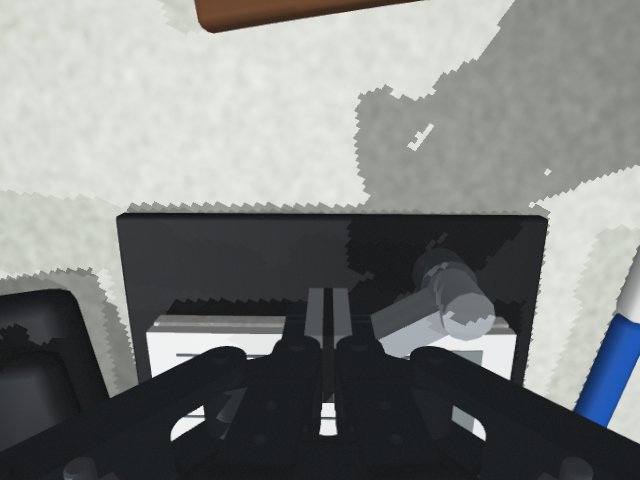

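The keeper has turned to about 0.5 rad and rests against the fingers, at 1.3 N. I'll continue round the arc.

Call:
arm_command(plan=[{"translation": [0.1, 0.8, 0], "twist": 0, "gripper": 0}, {"translation": [0.2, 1.5, 0], "twist": 0, "gripper": 0}, {"translation": [0.7, 2.2, 0], "twist": 0, "gripper": 0}, {"translation": [1.3, 2.9, 0], "twist": 0, "gripper": 0}, {"translation": [1.9, 3.4, 0], "twist": 0, "gripper": 0}])

```text
clock: 7.52
eef_pos: [513.3, 115.9, 33.7]
tcp_rot: [-3.135, 0.003, 0.475]
contact_force: [-1.5, -0.2, -0.3]
opening: 0.0
```

```bash
python3 go.py 26 103 34; python3 -c "
from rig import *
import cv2
cv2.imwrite('pics/w8.png',grab_frame('wrist'));cv2.imwrite('pics/s8.png',cv2.resize(grab_frame('scene')[120:340,180:460],(760,597)))"
```

```text
clock 7.52 book-tcp [ 18.5 105.6  33.7] yaw-off 0.005 rp [-3.135e+00  3.000e-03] F book [-1.4  0.5 -0.3] op 0.0
[ 26. 103.  34.] shift cm [ 0.75  0.26 -0.04]
```

View pics/s8.png

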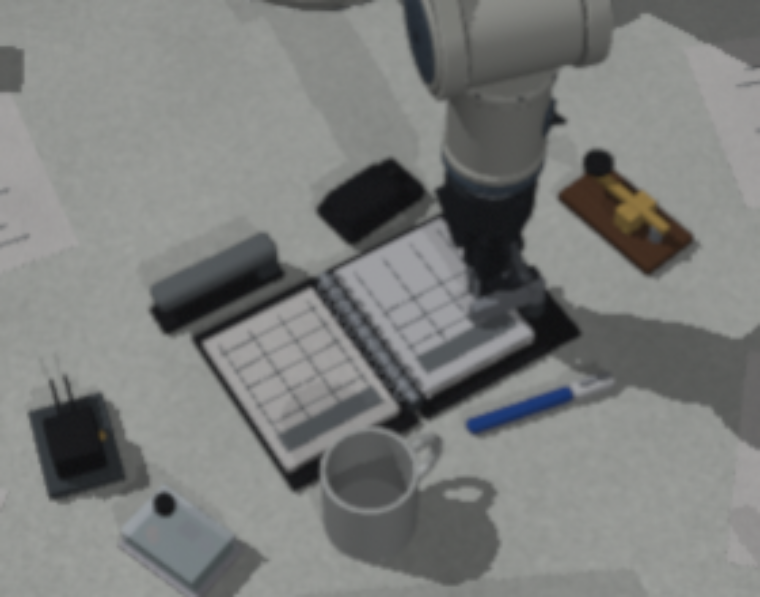

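View pics/w8.png

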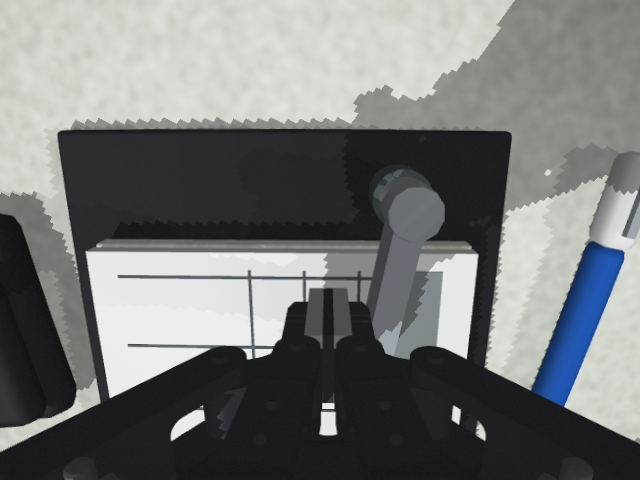

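The keeper is at roughly 1.35 rad, running from its pivot at (415,212) to (385,350). I'll push a few more millimetres, then back away.

Call:
arm_command(plan=[{"translation": [0.2, 0.1, 0], "twist": 0, "gripper": 0}, {"translation": [0.4, 0.1, 0], "twist": 0, "gripper": 0}, {"translation": [0.6, 0.2, 0], "twist": 0, "gripper": 0}, {"translation": [0.7, 0.2, 0], "twist": 0, "gripper": 0}, {"translation": [0.7, 0.2, 0], "twist": 0, "gripper": 0}])

```text
clock: 8.03
eef_pos: [521.5, 117.8, 33.7]
tcp_rot: [-3.136, 0.001, 0.475]
contact_force: [0.8, -0.3, -1.1]
opening: 0.001
```

```bash
python3 go.py 30 102 34; python3 -c "
from rig import *
import cv2
cv2.imwrite('pics/w9.png',grab_frame('wrist'))"
```

```text
clock 8.03 book-tcp [ 26.7 103.5  33.7] yaw-off 0.005 rp [-3.136e+00  1.000e-03] F book [ 0.6 -0.7 -1.1] op 0.0
[ 30. 102.  34.] shift cm [ 0.33  0.15 -0.03]
```

View pics/w9.png

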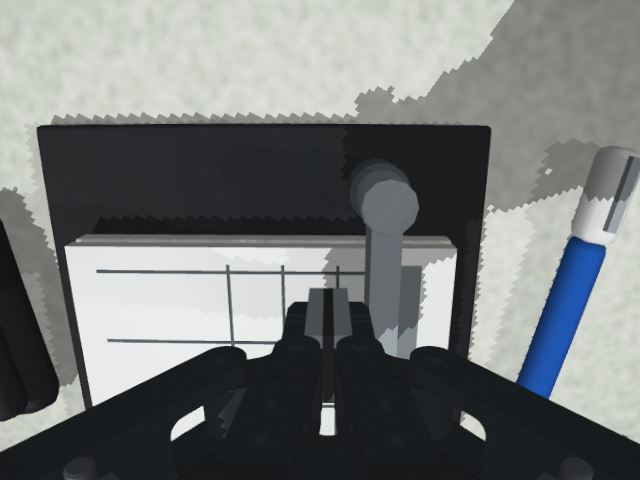

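The blade now points straight across. I'll back off along −x, then lift clear.

Call:
arm_command(plan=[{"translation": [-0.8, 0, 0], "twist": 0, "gripper": 0}, {"translation": [-1.8, 0, 0], "twist": 0, "gripper": 0}, {"translation": [-2.5, 0, -2.0], "twist": 0, "gripper": 0}, {"translation": [-2.5, 0, -5.0], "twist": 0, "gripper": 0}, {"translation": [-2.5, 0, -9.0], "twist": 0, "gripper": 0}])

```text
clock: 8.5
eef_pos: [496.0, 104.9, 122.5]
tcp_rot: [-3.134, 0.007, 0.475]
contact_force: [0.8, 0.2, 0.4]
opening: -0.001
```

Call:
arm_command(plan=[{"translation": [-2.0, 1.5, -2.5], "twist": 0, "gripper": 0}, {"translation": [-4.0, 3.0, -5.0], "twist": 0, "gripper": 0}, {"translation": [-6.0, 6.0, -7.0], "twist": 0, "gripper": 0}, {"translation": [-8.0, 9.0, -8.0], "twist": 0, "gripper": 0}, {"translation": [-9.0, 12.0, -8.0], "twist": 0, "gripper": 0}])

```text
clock: 8.92
eef_pos: [470.2, -45.0, 204.6]
tcp_rot: [-3.136, 0.005, 0.475]
contact_force: [0.6, 0.5, -0.7]
opening: -0.002
```

Call:
arm_command(plan=[{"translation": [-2.0, 3.0, -1], "twist": 0, "gripper": 0}, {"translation": [-4.0, 6.0, -1], "twist": 0, "gripper": 0}, {"translation": [-6.0, 9.0, -1], "twist": 0, "gripper": 0}, {"translation": [-8.0, 12.0, -1], "twist": 0, "gripper": 0}, {"translation": [-10.0, 15.0, -1], "twist": 0, "gripper": 0}])

```text
clock: 9.33
eef_pos: [448.3, -225.5, 214.1]
tcp_rot: [-3.136, 0.005, 0.475]
contact_force: [1.0, 0.8, -0.7]
opening: -0.003
```

```bash
python3 go.py; python3 -c "
from rig import *
import cv2
a=grab_frame('top');b=grab_frame('scene')
cv2.imwrite('pics/t10f.png',a);cv2.imwrite('pics/s10f.png',b)
cv2.imwrite('pics/t10.png',cv2.resize(a[170:340,220:440],(770,595)));cv2.imwrite('pics/s10.png',cv2.resize(b[165:315,220:420],(800,600)))"
```

```text
clock 9.33 book-tcp [-194.1 -169.3  214.1] yaw-off 0.005 rp [-3.136  0.005] F book [ 1.3  0.3 -0.7] op -0.0
```

View pics/t10.png

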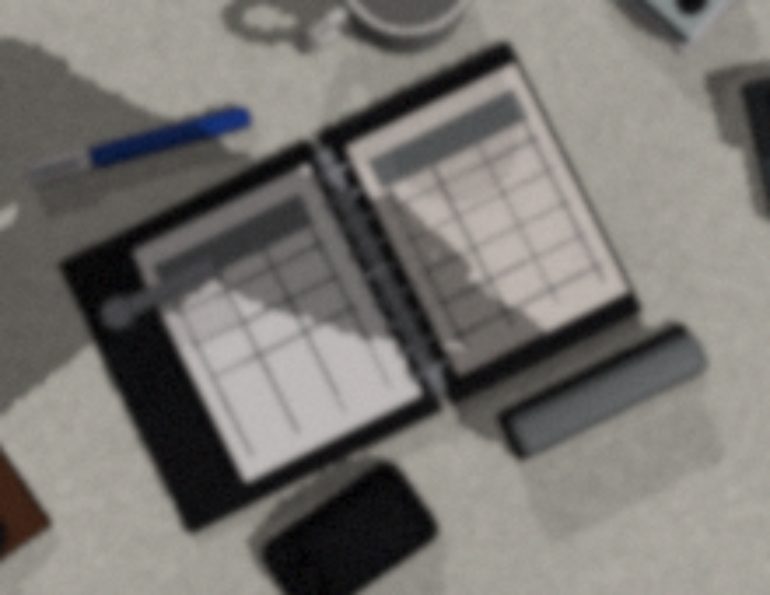

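View pics/s10.png

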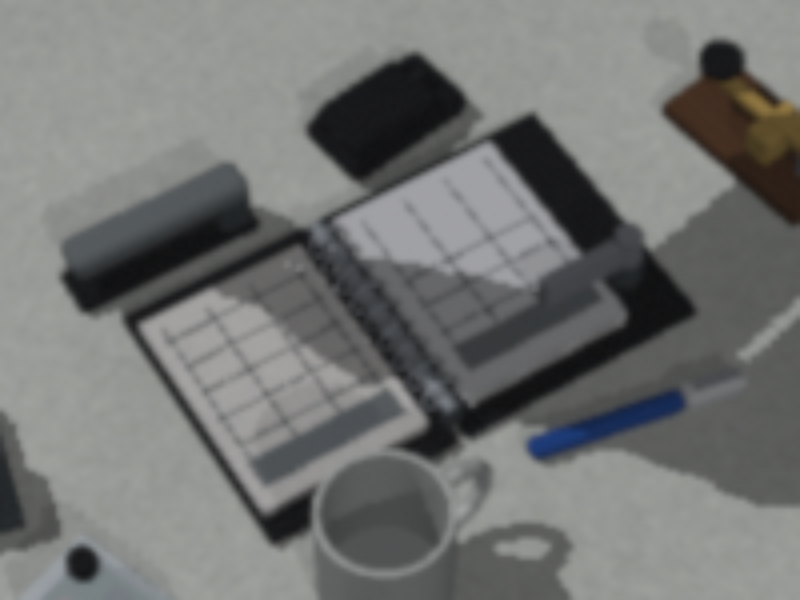

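Both views show the leaf lying on the left pages, the keeper lying across it, and the book corners and bystanders where they were. I'll check the numbers before handing in.

```bash
python3 - <<'E'
from h import *
from rig import camera_model
T=camera_model("top");S=camera_model("scene");p=np.load("book.npy")
t=lambda u,v:(220+(u+.5)/3.5-.5,170+(v+.5)/3.5-.5)
s=lambda u,v:(220+(u+.5)/4-.5,165+(v+.5)/4-.5)
c,sn=np.cos(p[2]),np.sin(p[2])
tob=lambda w:np.array([c*(w[0]-p[0])+sn*(w[1]-p[1]),-sn*(w[0]-p[0])+c*(w[1]-p[1]),w[2]]).round(1)
k=tob(plane(S,s(628,235),50));q=tob(plane(S,s(543,281),46));print("keeper S",k,q,np.arctan2(-(q-k)[1],-(q-k)[0]))
k=tob(plane(T,t(118,311),50));q=tob(plane(T,t(208,267),46));print("keeper T",k,q,np.arctan2(-(q-k)[1],-(q-k)[0]))
for n,a,b in (("leaf far",t(135,246),s(626,318)),("leaf near",t(244,482),s(489,143))):
    w,e=tri(T,a,S,b);print(n,tob(w),e.round(1))
# moved-pixel comparison before/after: dark/blue things, by template match in both views
for n in("top","scene"):
    a=cv2.imread(f"pics/{n}0.png");b=cv2.imread(f"pics/{n[0]}10f.png")
    R={"top":{"cover far corner":(355,178,25,22),"cover left corner":(230,235,20,20),"mouse":(292,298,56,52),"stapler":(360,262,62,40),"mug":(312,138,46,46),"kit":(386,135,50,48),"paddle":(430,184,42,50),"mkey":(174,268,64,68),"marker":(222,198,72,26)},"scene":{"cover right corner":(340,190,25,22),"mouse":(294,174,46,40),"paddle":(186,260,44,46)}}[n]
    for k,(x,y,w,h) in R.items():
        tm=a[y:y+h,x:x+w];sr=b[y-15:y+h+15,x-15:x+w+15]
        r=cv2.matchTemplate(sr,tm,cv2.TM_CCOEFF_NORMED);_,v,_,l=cv2.minMaxLoc(r);print(n,k,l[0]-15,l[1]-15,round(v,2))
E
```

```text
keeper S [ 44.4 146.6  50. ] [43.  86.6 46. ] 1.54746722664671
keeper T [ 45.2 143.9  50. ] [45. 87. 46.] 1.5672814027816582
leaf far [ 77.3 122.8  21.1] 3.5
leaf near [-74.8 125.7  22.3] 1.5
top cover far corner 0 0 1.0
top cover left corner 1 0 0.98
top mouse 0 0 0.93
top stapler 1 -1 0.74
top mug 0 0 1.0
top kit 0 0 1.0
top paddle 0 0 1.0
top mkey 0 0 0.68
top marker -8 4 0.78
scene cover right corner 1 0 0.87
scene mouse 0 0 0.89
scene paddle 0 0 1.0
```

All checks agree: the keeper is at about 1.55 rad, the leaf edge is at z ≈ 22, and the book hasn't moved. The template match shows an 8-pixel marker offset. That looks like the shadow across it, because its tip is still at crop pixel (245,118), as before. Handing in.

```bash
python3 -c "
from rig import job
print(job.sign_off())"
```

```text
the job is handed in; nothing more can be done
None
```

The leaf is turned flat onto the left-hand pages, and the keeper points straight across it. I only pushed, using the shut fingertips, and handed the job in at about 9.4 s with no verdict reported.

- **Leaf:** The last views put its free edge at z ≈ 21–22 mm and y ≈ 123–126 mm, which means flat. The final press on it reached about 57 N, harder than I intended, and I backed off straight away.
- **Keeper:** It measures 1.55 rad in the scene view and 1.57 rad in the top view. The push force read about 1–1.5 N.
- **Book and other things:** The book's corners and the bystanders matched their starting places within about 1 pixel (about 2 mm).
- **Check that disagreed:** The marker's template match gave an offset of (−8, +4) px, with a score of only 0.78. The arm's shadow lay across it in that picture and its tip was at the same pixel as before, so I took it as unmoved. The stapler and Morse key matches were also weak (0.74 and 0.68) but showed no real shift.
- **Arm:** It was clear of everything at hand-in, at z ≈ 214 mm beside the book.

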